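# Clamp up a plaster profile plate

### The arm

A 6-joint arm with a two-finger parallel gripper is mounted at the origin on the work surface. World frame = base frame: x ahead of the robot, y to its left, z up, the work surface at z = 0. Lengths are in m, angles in degrees, forces in N, time in s.
With the tool pointing down it reaches from about 0.25 to 0.725 m from the base axis. Payload 9.7 kg.
Tool frame: the origin (TCP) lies at the very end of the fingers, on their centre line; the grasp point (between the pads) lies 19 mm behind it; z points along the fingers, y is the line along which they close (so a half turn about z gives the same grasp; the last joint's range is limited). The gripper opens to 85 mm and grips with 20 to 120 N. Pads are 22 mm wide; open, the fingers measure 114 mm over their backs; the gripper's body (76 mm by 85 mm) begins 54 mm behind the grasp point. The pads swing forward as they close: fully open they stand 13 mm farther back than shut.
Start: joints at [73.969, 4.979, 10.078, 95.1, 0, 90], TCP at [0.152, 0.529, 0.231] pointing down, gripper open.
Joint ranges: [-179.16, 179.16], [-48.56, 103.87], [-65.8, 70.77], [-126.05, 130.52], [-82.76, 87.17], [-180, 180]. Speed limits (degrees/s): [127.2, 127.2, 147.25, 180, 180, 180].

### API

Orientations are given as [roll, pitch, yaw] about the fixed x, y, z axes, in that order (R = Rz(yaw) Ry(pitch) Rx(roll)).
In Python, from workcell import bot gives the robot as it stands.
- The arm moves only by the tool step_arm, never from a script. Its argument "targets" is a list of rows, each a list of 3 entries, a list of its own where there are three numbers: the opening, from 0 (shut) to 1 (fully open), then the shift along the world's x, y, z in mm, then the turn, a rotation vector about the world's x, y, z in rad. In form: [[grip, [tx, ty, tz], [wx, wy, wz]], ...]. A call has 1 to 8 rows; each row is the pose to reach, as a shift and turn from the pose commanded when the call began; what a row does not reach only later rows make up. A row lasts 1/10 s, in which the tool goes at most 50 mm and 8.59 degrees, less where a joint would pass 70% of its speed; a pose out of reach is approached as far as the arm can. A call with a gripper value outside its range is refused whole. The fingers move at their own pace and stop on an object; "force" is the grip in N (left out, the last holds). Time passes only in rows, so rows that repeat a pose let the fingers close. It gives the time, the measured TCP pose, the force, the opening and the grip force at its end, in the units of the state.
- bot.get_obs(): the state, without advancing time (a new reading comes with each control period).
- bot.camera(name): name is "scene" or "top" or "wrist"; returns (picture, depth): 384x512x3 uint8, red, green, blue; 384x512 float32, m along the optical axis (not along the pixel's ray), 0 where there is no reading.
- bot.camera_params(name): a dict with "K" (3x3 intrinsics, pixels), "R" (3x3) and "t" (3): a world point X has camera coordinates R X + t. Camera axes: x right, y down, z forward; pixel columns grow to the right and rows downward; lengths in m; the calibration is good to about 2 mm. A picture is of the moment at which its call begins: read the wrist's pose just before it. camera_params takes no time and is no camera call; for the wrist camera it gives the pose at the moment of the call.
- bot.job_done(): hands the job in; it is judged then, once.
The state is a dict: "time": time; "q": joint angles; "qd": joint speeds; "joint_efforts": joint torques, N m; "ee_pos": TCP position; "tcp_rot": TCP orientation; "wrist_force": force on the tool from outside, world axes, zero at the start; "torque": the same for the moment, N m; "opening": finger opening in m; "grasp_force": force on a finger pad.
Only numpy, scipy, OpenCV 4.12 (cv2) and the standard library are available. Lean on these libraries where they do the work, as an engineer would, in place of code of your own. Each camera call takes 0.05 s, during which the arm holds its last target. There are 200 camera calls.

### The job

Wind the clamp's handwheel (the dark disc with the orange knob) one full turn anticlockwise, seen from above, until it stops, so that the yellow lip opens. Then take the profile plate with the red grip out of the rack, push it down upright behind the lip until it has pressed the sprung floor of the slot fully home, and finish while still holding it pressed down there with the fingers: do not let go. Leave the blue plate and the other things on the bench where they are.

Things in the scene. Friction and masses are not known exactly. Their poses are not given: they have to be found in the camera images.
- handwheel (a joint): the clamp's handwheel: dark steel disc 116 mm across, axis vertical, top face 59 mm above the bench. In rad, grows anticlockwise seen from above; starts at 0 to 0.25 with the lip shut, meets its stop at 6.6 (just over a full turn) with the lip fully open. Stiff: about 3 N at the knob; stays where it is left
- wheel_hub (a point): centre of the handwheel on its axis, 60 mm above the bench; axes as those of clamp. A steel hub cap of 22 mm diameter there reaches 63 mm above the bench
- wheel_knob (a point): top centre of the orange upright knob on the handwheel: a cylinder 20 mm across, foot 60 and top 96 mm above the bench, 45 mm from the wheel axis. It spins freely on its own pin, so a fixed grip can carry it round. At joint value 0 it lies on the clamp's -x side of the hub
- clamp: green profile-plate clamp bolted to the bench (130 x 310 mm, jaw top 50 mm high). Origin at its underside, midway between slot and handwheel. x runs across the slot from the yellow lip to the fixed steel jaw, y along the slot towards the handwheel; slot centre 85 mm to -y of the origin, wheel axis 85 mm to +y
- clamp_slot (a point): centre of the slot's mouth, 50 mm above the bench, axes as clamp. The slot runs along y, 112 mm long between green cheeks, from the yellow lip (-x side) to the fixed jaw (face at x = +5 mm). Shut it is 2 mm wide; at the handwheel's stop the lip has moved 8 mm to -x: 10 mm wide, centred on this point, top edges bevelled about 3 mm. Its sprung floor lies 32 mm below this point
- clamp_seat (a joint): how far the black sprung floor of the slot is pressed down, in m: 0 free, 0.008 at its hard stop. It needs about 3 N to start moving and 8 N to reach the stop, and springs back up when let go; the plate's own weight does not press it down
- plate_red: the profile plate with the RED grip: aluminium, 100 mm wide (y), 6 mm thick (x), 82 mm high, stepped side edges; on top a red grip block 50 mm (y) x 16 mm (x), from 68 to 104 mm above the bottom edge. Origin at the centre of the bottom edge, z up. 0.13 to 0.25 kg. Starts upright in one of the rack's two slots; either way round will do
- rack: wooden rack fixed to the bench, 180 (x) x 130 (y) mm, 36 mm high, with two slots along its y at x = -40 and +40 mm, 8 mm wide and 24 mm deep (slot floor 12 mm above the bench); a plate stands in each. Origin under its centre
- plate_blue: the other profile plate, the same shape and size as plate_red but with a BLUE grip; stays in its rack slot. Origin at the centre of its bottom edge
- bowl: black plastic mixing bowl, 130 mm across, 55 mm high; leave alone. Origin under its centre
- maquette: small white plaster figure, 72 mm across, 142 mm high; leave alone. Origin under its centre
- jar: amber glass jar, 64 mm across, 85 mm high; leave alone. Origin under its centre
- tin: tin with a green label, 68 mm across, 100 mm high; leave alone. Origin under its centre
- sanding_block: cork sanding block 110 x 60 x 45 mm; leave alone. Origin under its centre
Things that resemble listed ones, but are neither listed nor needed, are in the scene too. Leave any purple look-alike of the plate_red alone.

How it is judged (in metres and radians):
On the way, in this order (a step that is already met when the one before it is completed fails the run):
1. the handwheel has been wound a full turn, to its stop (value of joint handwheel above 6.35 rad), for 0.1 s.
2. the red plate is pushed home behind the lip (x of plate_red in the frame of clamp_slot between -0.007 and 0.007 m and y of plate_red in the frame of clamp_slot between -0.015 and 0.015 m and z of plate_red in the frame of clamp_slot below -0.036 m and value of joint clamp_seat above 0.0045 m and angle between plate_red's own z axis and vertical below 0.12 rad and contact force between the fingers and plate_red above 2 N), for 0.3 s.
At the end, for the whole second after the job is handed in: Handwheel above 6.35 rad; red plate upright (0.12 rad) in the slot behind the lip, within 7 mm across and 15 mm along it, bottom edge 36 mm or more below the mouth, sprung floor pressed down more than 4.5 mm, and the fingers still on the plate with over 2 N (all of step 2 and value of joint handwheel above 6.35 rad); the arm keeps its last pose, push and grip.
It fails at once if the blue plate moved by more than 30 mm (distance of plate_blue from where it was at the start of the episode above 0.03 m).
It fails at once if another thing on the bench moved by more than 30 mm (distance of any of bowl, maquette, jar, tin, sanding_block from where it was at the start of the episode above 0.03 m).
It also fails if it takes over 62 s, if anything falls off the work surface, if the arm or the gripper's body presses on something with over 40 N, if the wrist force passes 120 N, or if a joint passes its speed limit or range.

## Working session

There is one attempt and no reset: what is moved stays moved. The work goes in short steps, Python scripts to look and compute and a tool call to move; the robot and the scene stay as the last step left them, time stands still between calls to the robot, and variables do not carry over. Pictures are saved under pics/ and viewed, at most 10 in all, crops included, and the job is handed in when it is done.

Besides the shell and the picture viewer there is one more tool, called as a command line: name --argument value ..., lists and objects as JSON in quotes. step_arm: Moves the arm, as the interface text tells. Its arguments: {"type":"object","properties":{"targets":{"type":"array","items":{"type":"array"}},"force":{"type":"number"}},"required":["targets"]}

```bash
mkdir -p pics; ls
python3 - <<'E'
from workcell import bot
import cv2,numpy as np
o=bot.get_obs();print({k:np.round(v,3) for k,v in o.items()})
for n in("scene","top"):
    p,d=bot.camera(n);np.savez(f'pics/{n}0.npz',p=p,d=d,**bot.camera_params(n));cv2.imwrite(f'pics/{n}0.png',p[...,::-1])
    c=bot.camera_params(n);print(n,c['K'],-c['R'].T@c['t'],(d>0).mean())
a=[cv2.imread(f'pics/{n}0.png') for n in("scene","top")]
cv2.imwrite('pics/both0.png',cv2.resize(np.vstack(a),(448,600)) if 0 else a[1])
E
```

```text
pics
{'time': np.float64(0.0), 'q': array([73.969,  5.013, 10.034, 95.099, -0.   , 90.001]), 'qd': array([-0.196, -0.075,  0.098, -0.045, -0.033, -0.066]), 'joint_efforts': array([-1.0000e-03, -5.2038e+01,  4.6481e+01,  1.6000e-02, -0.0000e+00,
        0.0000e+00]), 'ee_pos': array([0.152, 0.528, 0.231]), 'tcp_rot': array([-179.922,    0.   ,  163.968]), 'wrist_force': array([-0.045, -0.227, -0.387]), 'torque': array([-0.033,  0.043, -0.016]), 'grasp_force': np.float64(0.0), 'opening': np.float64(0.085)}
scene [[381.65604383   0.         259.15838146]
 [  0.         381.65604383 189.40951781]
 [  0.           0.           1.        ]] [1.5819334  0.05615912 0.98908376] 0.9959004720052084
top [[460.26610369   0.         253.84277795]
 [  0.         460.26610369 193.4739979 ]
 [  0.           0.           1.        ]] [0.4502352  0.07774171 1.68652633] 0.9961802164713541
```

View pics/top0.png

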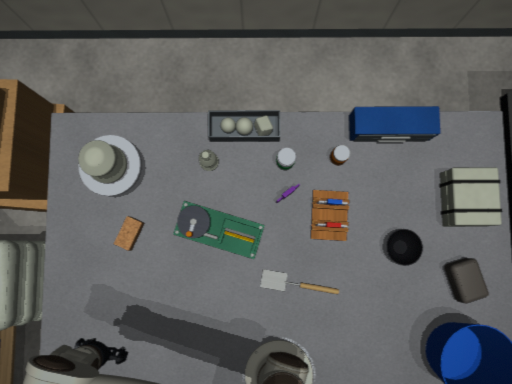

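View pics/scene0.png

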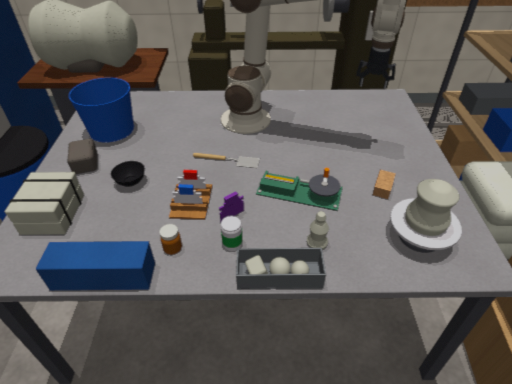

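The top view shows the clamp with its wheel hub at about (193,222) and knob at (190,234). The yellow lip is at (240,236), the red grip at (331,225) and the blue grip at (332,202). The scene view agrees. Next I'll enlarge crops of both views.

```bash
cat > h.py <<'E'
import numpy as np,cv2
def proj(c,X):
    x=(np.atleast_2d(X)@c['R'].T+c['t'])@c['K'].T; return x[:,:2]/x[:,2:]
def back(c,uv,z):  # pixel to world at height z
    C=-c['R'].T@c['t']; r=c['R'].T@np.linalg.inv(c['K'])@np.array([*uv,1.]); return C+r*(z-C[2])/r[2]
def tri(cs,uvs):
    A=[];b=[]
    for c,uv in zip(cs,uvs):
        C=-c['R'].T@c['t']; r=c['R'].T@np.linalg.inv(c['K'])@np.array([*uv,1.]); r/=np.linalg.norm(r); P=np.eye(3)-np.outer(r,r); A.append(P); b.append(P@C)
    return np.linalg.lstsq(np.vstack(A),np.hstack(b),rcond=None)[0]
def load(n): return dict(np.load(f'pics/{n}.npz'))
E
python3 - <<'E'
from h import *
t=load('top0');s=load('scene0')
a=cv2.resize(t['p'][175:275,165:365,::-1],None,fx=4,fy=4,interpolation=cv2.INTER_CUBIC)[:300]
b=cv2.resize(s['p'][155:230,155:355,::-1],None,fx=4,fy=4,interpolation=cv2.INTER_CUBIC)
a=cv2.resize(t['p'][185:260,165:365,::-1],None,fx=4,fy=4,interpolation=cv2.INTER_CUBIC)
cv2.imwrite('pics/crop1.png',np.vstack([a,b]))
E
```

```text
(no output)
```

View pics/crop1.png

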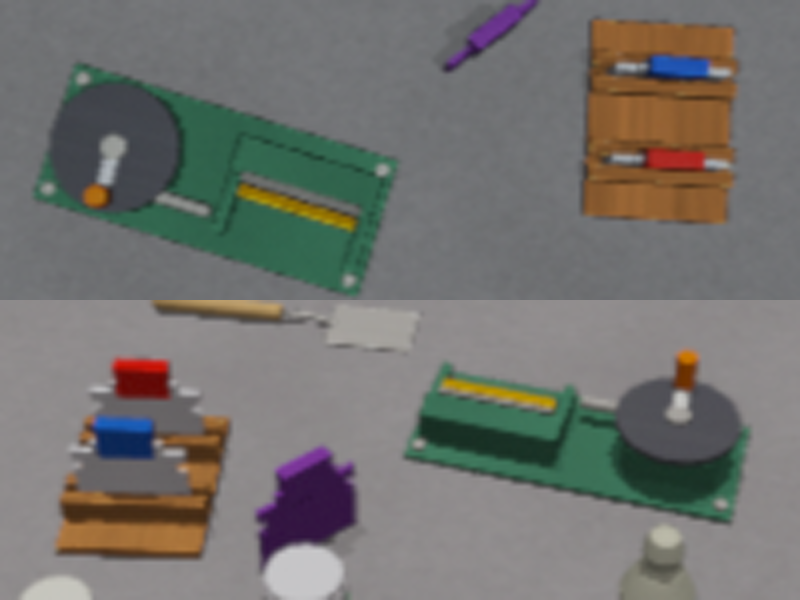

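The crops show these points, in crop pixels:
- **Hub:** (113,147) top, (679,413) scene.
- **Knob top:** (96,196) top, (687,353) scene.
- **Yellow lip:** (238,190) to (356,224) top.
- **Red grip:** centre (676,159) top, top face about (141,362) scene.

The clamp's yaw is about -17°.

Run:
```python
from h import *
t=load('top0');s=load('scene0')
T=lambda x,y:(165+(x-1.5)/4,185+(y-1.5)/4); S=lambda x,y:(155+(x-1.5)/4,155+(y-301.5)/4)
np.set_printoptions(precision=4,suppress=True)
print('hub',tri([t,s],[T(113,147),S(679,413)]),back(t,T(113,147),.063))
print('knob',tri([t,s],[T(96,196),S(687,353)]),back(t,T(96,196),.096))
print('redtop',tri([t,s],[T(676,159),S(141,361)]),back(t,T(676,159),.116),back(s,S(141,361),.116))
print('lipends',tri([t,s],[T(238,190),S(553,402)]),tri([t,s],[T(356,224),S(443,383)]), back(t,T(238,190),.05),back(t,T(356,224),.05))
for b in [(82,77),(382,169),(48,188),(348,280)]: print('bolt',back(t,T(*b),.012))
for b in [(610,158),(730,164)]: print('redplate end',back(t,T(*b),.08))
for b in [(648,150),(703,152),(706,168),(647,168)]: print('grip corner',back(t,T(*b),.116))
for b in [(593,18),(735,27),(727,221),(583,213)]: print('rack',back(t,T(*b),.036))
# pointcloud red grip
for n,c in(('t',t),('s',s)):
    p=c['p'].astype(int);m=(p[...,0]>140)&(p[...,1]<60)&(p[...,2]<60)
    v,u=np.nonzero(m);d=c['d'][v,u]
    X=((np.linalg.inv(c['K'])@np.array([u,v,np.ones_like(u)]))*d).T; X=(X-c['t'])@c['R']
    k=X[:,2]<.2
    print(n,k.sum(),np.median(X[k],0),X[k].min(0),X[k].max(0))
```

```text
hub [0.5392 0.2997 0.063 ] [0.539  0.2982 0.063 ]
knob [0.4952 0.3092 0.0976] [0.495  0.3079 0.096 ]
redtop [ 0.5238 -0.1867  0.1183] [ 0.5241 -0.1888  0.116 ] [ 0.5212 -0.1857  0.116 ]
lipends [0.5014 0.1895 0.0449] [0.4709 0.0857 0.0438] [0.5012 0.1887 0.05  ] [0.4708 0.0842 0.05  ]
bolt [0.6058 0.3342 0.012 ]
bolt [0.5209 0.0606 0.012 ]
bolt [0.5048 0.3637 0.012 ]
bolt [0.4211 0.0917 0.012 ]
redplate end [ 0.5269 -0.1374  0.08  ]
redplate end [ 0.5213 -0.2418  0.08  ]
grip corner [ 0.5319 -0.1651  0.116 ]
grip corner [ 0.53   -0.2119  0.116 ]
grip corner [ 0.5164 -0.2141  0.116 ]
grip corner [ 0.5165 -0.1639  0.116 ]
rack [ 0.6553 -0.1304  0.036 ]
rack [ 0.6466 -0.2583  0.036 ]
rack [ 0.4725 -0.2465  0.036 ]
rack [ 0.4801 -0.1183  0.036 ]
t 57 [ 0.5252 -0.1869  0.1166] [ 0.5184 -0.2108  0.1071] [ 0.5323 -0.1651  0.1246]
s 37 [ 0.5265 -0.1857  0.1148] [ 0.5185 -0.2072  0.1096] [ 0.5352 -0.1632  0.1199]
```

step_arm --targets '[[0.6, [318, -309, 100], [0, 0, -0.785]], [0.6, [318, -309, 100], [0, 0, -0.785]], [0.6, [318, -309, 100], [0, 0, -0.785]], [0.6, [318, -309, 100], [0, 0, -0.785]], [0.6, [318, -309, 100], [0, 0, -0.785]], [0.6, [318, -309, 100], [0, 0, -0.785]], [0.6, [318, -309, 100], [0, 0, -0.785]], [0.6, [318, -309, 100], [0, 0, -0.785]]]'

```text
time: 0.9
ee_pos: [0.4327, 0.2549, 0.3196]
tcp_rot: [-180.0, -0.0, 119.0]
wrist_force: [0.7, 1.0, 0.7]
opening: 0.0513
grasp_force: 0.0
```

step_arm --targets '[[0.6, [0, 0, 0], [0, 0, 0]], [0.6, [0, 0, 0], [0, 0, 0]]]'

```text
time: 1.1
ee_pos: [0.4323, 0.2559, 0.3189]
tcp_rot: [-180.0, -0.0, 118.8]
wrist_force: [-0.5, 0.0, -0.2]
opening: 0.0514
grasp_force: 0.0
```

```bash
cat >> h.py <<'E'
def snap(n,f):
    from workcell import bot
    c=bot.camera_params(n); p,d=bot.camera(n); np.savez(f'pics/{f}.npz',p=p,d=d,**c)
    return dict(c,p=p,d=d)
E
python3 - <<'E'
from h import *
from workcell import bot
o=bot.get_obs();print({k:np.round(o[k],3) for k in('time','q','ee_pos','tcp_rot','opening','wrist_force')})
c=snap('wrist','w1');cv2.imwrite('pics/w1.png',cv2.resize(c['p'][...,::-1],(768,576),interpolation=cv2.INTER_CUBIC))
print(-c['R'].T@c['t'],c['R'],c['K'])
E
```

```text
{'time': np.float64(1.1), 'q': array([3.06120e+01, 1.45100e+00, 1.63450e+01, 1.04938e+02, 1.40000e-02,
       9.17770e+01]), 'ee_pos': array([0.432, 0.256, 0.319]), 'tcp_rot': array([-1.79955e+02, -1.30000e-02,  1.18835e+02]), 'opening': np.float64(0.051), 'wrist_force': array([-0.478,  0.011, -0.232])}
[0.39824775 0.32037267 0.46192347] [[ 8.76044640e-01  4.82229401e-01 -7.70041332e-04]
 [ 4.61938432e-01 -8.38722462e-01  2.88370451e-01]
 [ 1.38414859e-01 -2.52981100e-01 -9.57518611e-01]] [[276.84495934   0.         256.52490309]
 [  0.         276.84495934 196.71674765]
 [  0.           0.           1.        ]]
```

View pics/w1.png

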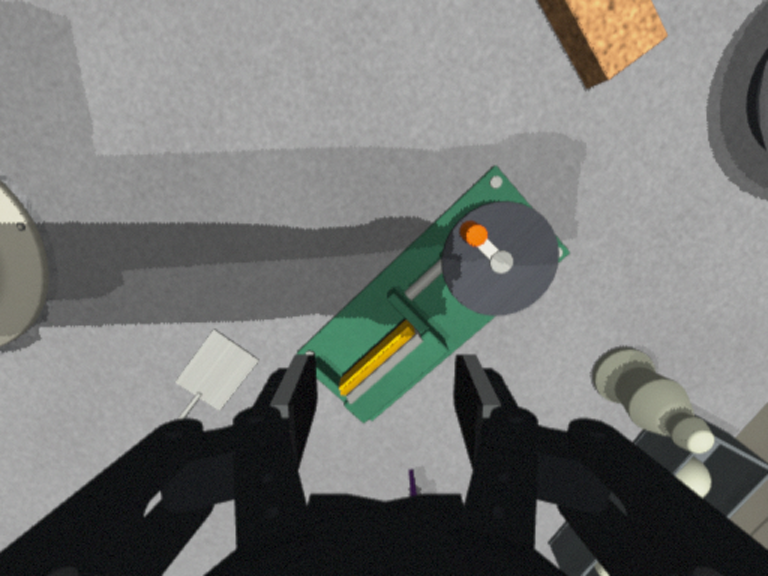

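The wrist view (scaled 1.5x) shows the hub at (501,262), the knob top at (477,235), and the lip/jaw boundary from about (349,396) to (416,334).

Run:
```python
from h import *
np.set_printoptions(precision=4,suppress=True)
t=load('top0');s=load('scene0');w=load('w1')
T=lambda x,y:(165+(x-1.5)/4,185+(y-1.5)/4); S=lambda x,y:(155+(x-1.5)/4,155+(y-301.5)/4); W=lambda x,y:(x/1.5-.2,y/1.5-.2)
print('hub',back(w,W(501,262),.063),tri([t,s,w],[T(113,147),S(679,413),W(501,262)]))
print('knob',back(w,W(477,235),.096),tri([t,s,w],[T(96,196),S(687,353),W(477,235)]))
print('slot ends',back(w,W(349,396),.05),back(w,W(416,334),.05))
# dark disc outline fit in top+wrist
for n,c,h0 in(('t',t,(193,222)),('w',w,(334,174.6))):
    p=c['p'].astype(int);m=((p.max(2)<115)&(p.max(2)-p.min(2)<22)&(np.abs(p[...,0]-p[...,1])<15)).astype(np.uint8)
    v,u=np.nonzero(m);d=c['d'][v,u]
    X=((np.linalg.inv(c['K'])@np.array([u,v,np.ones_like(u)]))*d).T; X=(X-c['t'])@c['R']
    k=(np.abs(X[:,2]-.059)<.008)&(np.hypot(X[:,0]-.539,X[:,1]-.3)<.075)
    Y=X[k]; hull=cv2.convexHull(Y[:,:2].astype(np.float32)); print(n,k.sum(),cv2.minEnclosingCircle(hull),np.median(Y[:,2]),cv2.fitEllipse(hull))
# yellow lip cloud
for c in(t,w):
    p=c['p'].astype(int);m=(p[...,0]>140)&(p[...,1]>100)&(p[...,2]<70)
    v,u=np.nonzero(m);d=c['d'][v,u]
    X=((np.linalg.inv(c['K'])@np.array([u,v,np.ones_like(u)]))*d).T; X=(X-c['t'])@c['R']
    k=(np.hypot(X[:,0]-.488,X[:,1]-.137)<.08)&(X[:,2]<.07);Y=X[k]
    r=cv2.minAreaRect(Y[:,:2].astype(np.float32)); print('lip',k.sum(),r,np.median(Y,0))
```

```text
hub [0.5389 0.2996 0.063 ] [0.5391 0.2997 0.0628]
knob [0.4953 0.3115 0.096 ] [0.495  0.31   0.0971]
slot ends [0.4791 0.0892 0.05  ] [0.5074 0.1898 0.05  ]
t 678 ((0.5387701988220215, 0.29956957697868347), 0.05783163011074066) 0.057990777752385356 ((0.5393099188804626, 0.2987370789051056), (0.11152949929237366, 0.11405053734779358), 162.3207244873047)
w 4032 ((0.538623034954071, 0.300414115190506), 0.057964421808719635) 0.05924952528969733 ((0.5384242534637451, 0.3003197908401489), (0.1134171336889267, 0.11479835957288742), 94.89563751220703)
lip 55 ((0.484954297542572, 0.13595359027385712), (0.09706459194421768, 0.007827501744031906), 72.7830810546875) [0.4839 0.1394 0.0465]
lip 446 ((0.4859040379524231, 0.13509824872016907), (0.11403899639844894, 0.014604105614125729), 72.71468353271484) [0.4854 0.1391 0.0472]
```

step_arm --targets '[[0.6, [32, 28, -20], [0, 0, 0]], [0.6, [63, 55, -50], [0, 0, 0]], [0.6, [63, 55, -100], [0, 0, 0]], [0.6, [63, 55, -145], [0, 0, 0]], [0.6, [63, 55, -190], [0, 0, 0]], [0.6, [63, 55, -220], [0, 0, 0]], [0.6, [63, 55, -249], [0, 0, 0]], [0.6, [63, 55, -249], [0, 0, 0]]]'

```text
time: 1.95
ee_pos: [0.4912, 0.3117, 0.0657]
tcp_rot: [-179.6, 0.0, 119.1]
wrist_force: [-0.3, -0.0, -0.3]
opening: 0.0513
grasp_force: 0.0
```

Run:
```python
from h import *
from workcell import bot
o=bot.get_obs();print({k:np.round(o[k],4) for k in('time','q','ee_pos','tcp_rot','opening','wrist_force')})
c=snap('wrist','w2');cv2.imwrite('pics/w2.png',c['p'][...,::-1])
a0=166.2
for k in range(1,27):
    a=np.radians(a0+15*k);b=np.radians(a0);print(k,np.round(45.2*np.array([np.cos(a)-np.cos(b),np.sin(a)-np.sin(b)]),1))
```

```text
{'time': np.float64(1.95), 'q': array([ 3.23956e+01,  9.72060e+00, -3.00310e+00,  7.77038e+01,
        1.03000e-02,  9.32559e+01]), 'ee_pos': array([0.4912, 0.3117, 0.0657]), 'tcp_rot': array([-1.795726e+02,  1.400000e-02,  1.191397e+02]), 'opening': np.float64(0.0513), 'wrist_force': array([-0.2527, -0.0091, -0.2775])}
1 [ -1.3 -11.7]
2 [  0.5 -23.4]
3 [  5.2 -34.2]
4 [ 12.6 -43.4]
5 [ 22.1 -50.4]
6 [ 33.1 -54.7]
7 [ 44.8 -56. ]
8 [ 56.5 -54.2]
9 [ 67.3 -49.4]
10 [ 76.5 -42.1]
11 [ 83.5 -32.6]
12 [ 87.8 -21.6]
13 [89.1 -9.8]
14 [87.3  1.8]
15 [82.6 12.6]
16 [75.2 21.8]
17 [65.7 28.8]
18 [54.7 33.1]
19 [42.9 34.4]
20 [31.3 32.6]
21 [20.5 27.9]
22 [11.3 20.5]
23 [ 4.3 11. ]
24 [-0. -0.]
25 [ -1.3 -11.7]
26 [  0.5 -23.4]
```

View pics/w2.png

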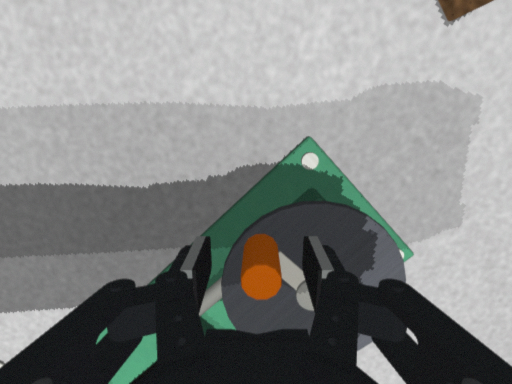

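The knob stands between the fingers at (262,270), so I'm closing on it.

step_arm --targets '[[0.6, [2, 0, 3], [0, 0, 0]], [0, [2, 0, 3], [0, 0, 0]], [0, [2, 0, 3], [0, 0, 0]], [0, [2, 0, 3], [0, 0, 0]], [0, [2, 0, 3], [0, 0, 0]], [0, [2, 0, 3], [0, 0, 0]]]' --force 60

```text
time: 2.6
ee_pos: [0.4961, 0.3116, 0.0753]
tcp_rot: [-180.0, -0.0, 119.0]
wrist_force: [-8.6, -3.2, 12.6]
opening: 0.0179
grasp_force: 58.9
```

step_arm --targets '[[0, [-1.3, -11.7, 0], [0, 0, 0]], [0, [0.5, -23.4, 0], [0, 0, 0]], [0, [5.2, -34.2, 0], [0, 0, 0]], [0, [12.6, -43.4, 0], [0, 0, 0]], [0, [22.1, -50.4, 0], [0, 0, 0]], [0, [33.1, -54.7, 0], [0, 0, 0]], [0, [44.8, -56, 0], [0, 0, 0]], [0, [56.5, -54.2, 0], [0, 0, 0]]]'

```text
time: 3.4
ee_pos: [0.5542, 0.2558, 0.0754]
tcp_rot: [179.9, 0.1, 118.9]
wrist_force: [-3.9, -1.4, 8.7]
opening: 0.0175
grasp_force: 58.9
```

step_arm --targets '[[0, [10.8, 4.8, 0], [0, 0, 0]], [0, [20, 12.1, 0], [0, 0, 0]], [0, [27, 21.6, 0], [0, 0, 0]], [0, [31.3, 32.6, 0], [0, 0, 0]], [0, [32.6, 44.4, 0], [0, 0, 0]], [0, [30.8, 56, 0], [0, 0, 0]], [0, [26.1, 66.8, 0], [0, 0, 0]], [0, [18.7, 76, 0], [0, 0, 0]]]'

```text
time: 4.2
ee_pos: [0.5702, 0.3314, 0.0752]
tcp_rot: [-179.8, 0.2, 118.9]
wrist_force: [-15.0, -21.0, 18.4]
opening: 0.0177
grasp_force: 60.1
```

step_arm --targets '[[0, [-9.5, 7, 0], [0, 0, 0]], [0, [-20.5, 11.3, 0], [0, 0, 0]], [0, [-32.3, 12.6, 0], [0, 0, 0]], [0, [-43.9, 10.8, 0], [0, 0, 0]], [0, [-54.7, 6.1, 0], [0, 0, 0]], [0, [-63.9, -1.3, 0], [0, 0, 0]], [0, [-70.9, -10.8, 0], [0, 0, 0]], [0, [-75.2, -21.8, 0], [0, 0, 0]]]'

```text
time: 5.0
ee_pos: [0.4966, 0.313, 0.0754]
tcp_rot: [179.8, -0.2, 119.1]
wrist_force: [-4.7, 5.7, 7.5]
opening: 0.0178
grasp_force: 59.2
```

step_arm --targets '[[0, [-1.3, -9, 0], [0, 0, 0]], [0, [-1, -14, 0], [0, 0, 0]], [0, [-1, -14, 0], [0, 0, 0]], [0, [-1, -14, 0], [0, 0, 0]]]'

```text
time: 5.4
ee_pos: [0.4942, 0.2977, 0.0753]
tcp_rot: [-179.9, -0.1, 119.0]
wrist_force: [-13.5, -1.9, 14.6]
opening: 0.0178
grasp_force: 60.0
```

step_arm --targets '[[0, [1, -4, 0], [0, 0, 0]], [0, [1, -4, 0], [0, 0, 0]], [0, [1, -2, 0], [0, 0, 0]]]'

```text
time: 5.7
ee_pos: [0.4943, 0.2974, 0.0753]
tcp_rot: [-179.9, -0.3, 119.1]
wrist_force: [-17.9, -0.3, 15.9]
opening: 0.0179
grasp_force: 60.2
```

The wheel is blocked at its stop. The knob angle works out to about 6.6 rad. I'm releasing it and rising.

step_arm --targets '[[0.6, [0, 2, 0], [0, 0, 0]], [0.6, [0, 2, 0], [0, 0, 0]], [0.6, [0, 2, 0], [0, 0, 0]], [0.6, [0, 2, 40], [0, 0, 0]], [0.6, [0, 2, 80], [0, 0, 0]], [0.6, [-20, -10, 125], [0, 0, 0]], [0.6, [-40, -25, 165], [0, 0, 0]], [0.6, [-60, -42, 200], [0, 0, 0]]]'

```text
time: 6.5
ee_pos: [0.4363, 0.2531, 0.2755]
tcp_rot: [179.9, 0.0, 119.0]
wrist_force: [1.4, -0.6, 0.5]
opening: 0.0515
grasp_force: 0.0
```

step_arm --targets '[[0.6, [0, 0, 45], [0, 0, 0]], [0.6, [0, 0, 45], [0, 0, 0]], [0.6, [0, 0, 45], [0, 0, 0]]]'

```text
time: 6.8
ee_pos: [0.4373, 0.2537, 0.3194]
tcp_rot: [179.9, 0.0, 119.0]
wrist_force: [0.1, -0.3, -0.2]
opening: 0.0513
grasp_force: 0.0
```

Run:
```python
from h import *
from workcell import bot
np.set_printoptions(precision=4,suppress=True)
o=bot.get_obs();print({k:np.round(o[k],4) for k in('time','ee_pos','tcp_rot','opening','wrist_force')})
c=w=snap('wrist','w3')
p=c['p'].astype(int);m=(p[...,0]>120)&(p[...,1]>80)&(p[...,2]<70)
v,u=np.nonzero(m);d=c['d'][v,u]
X=((np.linalg.inv(c['K'])@np.array([u,v,np.ones_like(u)]))*d).T; X=(X-c['t'])@c['R']
k=(np.hypot(X[:,0]-.488,X[:,1]-.137)<.08)&(X[:,2]<.07);Y=X[k]
print('lip',k.sum(),cv2.minAreaRect(Y[:,:2].astype(np.float32)),np.median(Y,0))
m=(p[...,0]>200)&(p[...,1]<140)&(p[...,2]<70);
v,u=np.nonzero(m);d=c['d'][v,u]
X=((np.linalg.inv(c['K'])@np.array([u,v,np.ones_like(u)]))*d).T; X=(X-c['t'])@c['R'];k=X[:,2]>.085
print('knob',k.sum(),X[k].mean(0))
uv=proj(w,[[.4884,.1374,.05],[.5,.22,.05]]);print(uv)
x0,y0=np.clip((uv[0]-[70,70]).astype(int),0,[312,284])
cv2.imwrite('pics/w3.png',cv2.resize(c['p'][y0:y0+100,x0:x0+200,::-1],None,fx=4,fy=4,interpolation=cv2.INTER_CUBIC)); print(x0,y0)
```

```text
{'time': np.float64(6.8), 'ee_pos': array([0.4373, 0.2537, 0.3194]), 'tcp_rot': array([179.8505,   0.0043, 118.9623]), 'opening': np.float64(0.0513), 'wrist_force': array([ 0.0562, -0.293 , -0.2498])}
lip 468 ((0.48164236545562744, 0.13732445240020752), (0.11259984225034714, 0.022227223962545395), 74.06594848632812) [0.4776 0.1413 0.0471]
knob 129 [0.4942 0.2999 0.0963]
[[248.3366 240.7082]
 [280.0181 201.8441]]
178 170
```

View pics/w3.png

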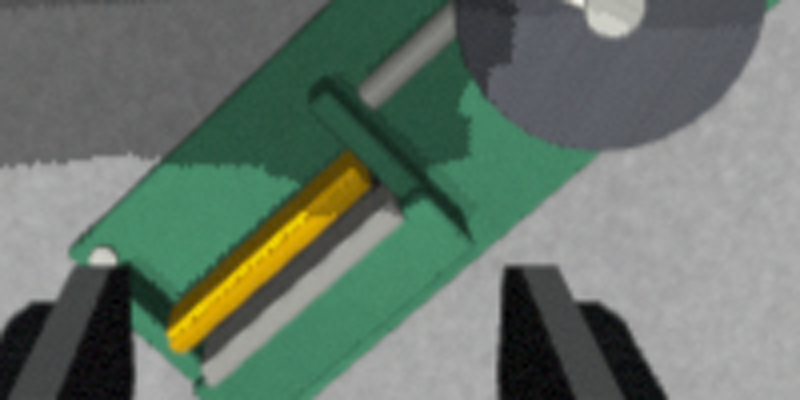

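Run:
```python
from h import *
np.set_printoptions(precision=1,suppress=True,linewidth=150)
snap('top','top1')
a=np.radians(-17.3);ex=np.array([np.cos(a),np.sin(a)]);ey=np.array([-np.sin(a),np.cos(a)])
for n in('w3','top1'):
    c=load(n);v,u=np.mgrid[0:384,0:512].reshape(2,-1);d=c['d'].ravel()
    X=((np.linalg.inv(c['K'])@np.array([u,v,np.ones_like(u)]))*d).T; X=(X-c['t'])@c['R']
    r=X[:,:2]-[.4884,.1374];x=r@ex*1e3;y=r@ey*1e3
    for lo,hi in((-45,-15),(-15,15),(15,45)):
        k=(abs(x)<25)&(y>lo)&(y<hi); b=np.arange(-24,25,2 if n=='w3' else 3)
        i=np.digitize(x[k],b);P=c['p'].reshape(-1,3)[k];z=X[k,2]*1e3
        print(n,lo);print([(int(b[j-1]),round(float(np.median(z[i==j]))),*np.median(P[i==j],0).astype(int).tolist()) for j in range(1,len(b)) if (i==j).any()])
```

```text
w3 -45
[(-24, 8, 71, 139, 105), (-22, 8, 72, 141, 107), (-20, 8, 72, 141, 107), (-18, 32, 90, 74, 12), (-16, 44, 213, 178, 9), (-14, 46, 214, 166, 2), (-12, 50, 219, 167, 2), (-10, 49, 207, 157, 3), (-8, 48, 195, 150, 10), (-6, 46, 157, 122, 23), (2, 18, 145, 114, 29), (4, 32, 71, 70, 67), (6, 47, 161, 162, 155), (8, 49, 163, 164, 157), (10, 50, 160, 161, 155), (12, 50, 149, 154, 147), (14, 48, 124, 146, 131), (16, 45, 87, 134, 110), (18, 44, 69, 131, 101), (20, 44, 67, 130, 99), (22, 44, 68, 132, 100)]
w3 -15
[(-24, 9, 71, 138, 105), (-22, 8, 71, 137, 104), (-20, 8, 71, 137, 105), (-18, 31, 91, 76, 11), (-16, 44, 206, 168, 10), (-14, 45, 212, 165, 2), (-12, 50, 218, 167, 2), (-10, 49, 208, 158, 6), (-8, 47, 197, 150, 8), (-6, 46, 154, 120, 25), (2, 19, 140, 110, 30), (4, 31, 71, 71, 66), (6, 47, 161, 161, 156), (8, 49, 164, 165, 158), (10, 51, 162, 163, 156), (12, 49, 145, 153, 143), (14, 45, 120, 144, 128), (16, 44, 88, 137, 110), (18, 44, 70, 134, 102), (20, 44, 68, 133, 101), (22, 45, 68, 133, 101)]
w3 15
[(-24, 8, 44, 84, 64), (-22, 8, 45, 84, 64), (-20, 8, 44, 83, 63), (-18, 32
[... 841 characters left out ...]
104, 77), (-18, 38, 95, 110, 47), (-15, 44, 149, 132, 18), (-12, 46, 148, 116, 1), (-9, 48, 138, 106, 2), (-6, 31, 103, 79, 8), (-3, 18, 51, 41, 21), (0, 13, 28, 29, 25), (3, 18, 43, 45, 43), (6, 46, 96, 98, 95), (9, 47, 107, 110, 107), (12, 47, 93, 102, 97), (15, 44, 65, 102, 84), (18, 42, 51, 100, 78), (21, 44, 49, 100, 77)]
top1 15
[(-24, 7, 29, 61, 47), (-21, 8, 35, 61, 45), (-18, 10, 68, 75, 37), (-15, 43, 128, 101, 11), (-12, 48, 141, 108, 0), (-9, 45, 134, 102, 2), (-6, 41, 90, 70, 7), (-3, 17, 42, 36, 18), (0, 15, 30, 30, 26), (3, 22, 55, 55, 54), (6, 45, 100, 101, 99), (9, 48, 106, 109, 106), (12, 46, 92, 101, 96), (15, 42, 62, 102, 83), (18, 44, 52, 103, 80), (21, 45, 50, 104, 79)]
```

step_arm --targets '[[0.6, [87, -390, -40], [0, 0, -0.56]], [0.6, [87, -390, -40], [0, 0, -0.56]], [0.6, [87, -390, -40], [0, 0, -0.56]], [0.6, [87, -390, -40], [0, 0, -0.56]], [0.6, [87, -390, -40], [0, 0, -0.56]], [0.6, [87, -390, -40], [0, 0, -0.56]], [0.6, [87, -390, -40], [0, 0, -0.56]], [0.6, [87, -390, -40], [0, 0, -0.56]]]'

```text
time: 7.7
ee_pos: [0.5231, -0.1369, 0.2766]
tcp_rot: [-179.9, -0.0, 86.9]
wrist_force: [1.5, 1.4, 0.1]
opening: 0.0515
grasp_force: 0.0
```

step_arm --targets '[[0.6, [0, 0, 0], [0, 0, 0]], [0.6, [0, 0, 0], [0, 0, 0]]]'

```text
time: 7.9
ee_pos: [0.5229, -0.1359, 0.2764]
tcp_rot: [-179.8, -0.0, 86.8]
wrist_force: [0.1, 1.0, 0.4]
opening: 0.0514
grasp_force: 0.0
```

```bash
cat >> h.py <<'E'
def cloud(c):
    v,u=np.mgrid[0:384,0:512].reshape(2,-1);d=c['d'].ravel()
    X=((np.linalg.inv(c['K'])@np.array([u,v,np.ones_like(u)]))*d).T; return (X-c['t'])@c['R'],c['p'].reshape(-1,3).astype(int)
E
python3 - <<'E'
from h import *
from workcell import bot
np.set_printoptions(precision=4,suppress=True)
o=bot.get_obs();print({k:np.round(o[k],4) for k in('time','q','ee_pos','tcp_rot','opening','wrist_force')})
c=snap('wrist','w4');cv2.imwrite('pics/w4.png',c['p'][...,::-1])
X,P=cloud(c)
m=(P[:,0]>110)&(P[:,1]<60)&(P[:,2]<60)&(X[:,2]>.06)
Y=X[m];print(m.sum(),Y.min(0),Y.max(0));q=Y[Y[:,2]>np.percentile(Y[:,2],97)-.006]
print(len(q),cv2.minAreaRect(q[:,:2].astype(np.float32)),np.median(q,0))
# plate shoulders: bright gray
g=(P.min(1)>110)&(np.ptp(P,1)<20)&(np.hypot(X[:,0]-.524,X[:,1]+.19)<.065)&(X[:,2]>.045)&(abs(X[:,0]-.524)<.02)
Y=X[g];print(g.sum(),Y.min(0),Y.max(0), cv2.minAreaRect(Y[:,:2].astype(np.float32)))
a=np.radians(-17.3);ex=np.array([np.cos(a),np.sin(a)]);ey=np.array([-np.sin(a),np.cos(a)])
for n in('w3','w1','top1'):
    X,P=cloud(load(n)); r=X[:,:2]-[.4884,.1374];x=r@ex*1e3;y=r@ey*1e3
    k=(abs(x)<20)&(abs(y)<70)&(X[:,2]>.04)&(X[:,2]<.056)
    ye=k&(P[:,0]>90)&(P[:,2]<40)&(P[:,0]>P[:,1]*1.15); st=k&(x>4)&(x<14)&(P.min(1)>70)&(np.ptp(P,1)<14)
    print(n,'lip y',np.percentile(y[ye],[0,2,98,100]),'jaw y',np.percentile(y[st],[0,2,98,100]))
E
```

```text
{'time': np.float64(7.9), 'q': array([-14.567 ,   5.1349,  15.3253, 100.3933,   0.0067,  78.6777]), 'ee_pos': array([ 0.5229, -0.1359,  0.2764]), 'tcp_rot': array([-179.8023,   -0.0464,   86.7552]), 'opening': np.float64(0.0514), 'wrist_force': array([0.1429, 0.9917, 0.4013])}
500 [ 0.5154 -0.2111  0.1137] [ 0.533  -0.0625  0.4195]
500 ((0.5273187756538391, -0.13703441619873047), (0.1489015519618988, 0.015518926084041595), 86.53433990478516) [ 0.5244 -0.185   0.1162]
142 [ 0.5185 -0.2367  0.0598] [ 0.5319 -0.1263  0.3504] ((0.5249507427215576, -0.18132463097572327), (0.11057601869106293, 0.005850409157574177), 85.78446197509766)
w3 lip y [-52.7326 -50.1668  53.2348  54.3998] jaw y [-53.7347 -51.4027  53.2349  55.6566]
w1 lip y [-53.1411 -50.1806  53.9935  54.6891] jaw y [-53.688  -51.1064  54.3024  55.6354]
top1 lip y [-52.9534 -50.7035  46.2973  47.8266] jaw y [-54.5271 -52.5938  49.6675  50.8934]
```

View pics/w4.png

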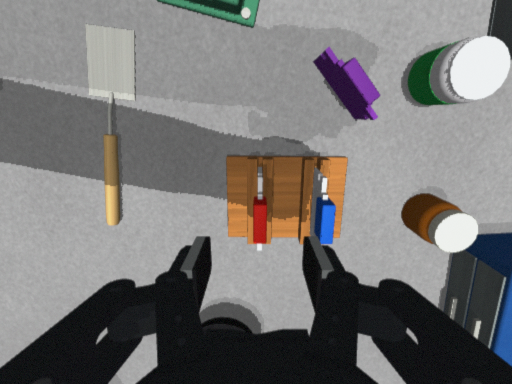

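Run:
```python
from h import *
np.set_printoptions(precision=4,suppress=True)
for n in('w4','top1'):
    c=load(n);X,P=cloud(c)
    m=(P[:,0]>1.8*P[:,1])&(P[:,0]>90)&(P[:,2]<70)&(X[:,2]>.10)&(X[:,2]<.13)&(abs(X[:,0]-.525)<.03)&(abs(X[:,1]+.187)<.05)
    Y=X[m];h=Y[Y[:,2]>.112];print(n,len(Y),cv2.minAreaRect(h[:,:2].astype(np.float32)),np.median(h,0),Y.min(0),Y.max(0))
w=load('w4');t=load('top0')
# red top face far-left/right corners in w4 read off the picture, triangulated with top view
print(tri([w,t],[(260,207),(165+(676-1.5)/4,185+(159-1.5)/4)]),[back(w,p,.116) for p in((254,197),(267,197),(266,216),(254,216))])
```

```text
w4 572 ((0.5243660807609558, -0.18678691983222961), (0.04921230673789978, 0.01566520892083645), 86.59718322753906) [ 0.5242 -0.1855  0.1161] [ 0.5152 -0.2111  0.1001] [ 0.5332 -0.1619  0.118 ]
top1 70 ((0.5245491862297058, -0.18705813586711884), (0.04780824854969978, 0.014870190061628819), 84.84909057617188) [ 0.5252 -0.1868  0.1156] [ 0.5151 -0.2113  0.1003] [ 0.5326 -0.1628  0.1221]
[ 0.5273 -0.2084 -0.005 ] [array([ 0.5197, -0.1537,  0.116 ]), array([ 0.5346, -0.1546,  0.116 ]), array([ 0.5323, -0.1777,  0.116 ]), array([ 0.5183, -0.1769,  0.116 ])]
```

step_arm --targets '[[0.6, [1.5, -30, -20], [0, 0, 0]], [0.6, [1.5, -51, -55], [0, 0, 0]], [0.6, [1.5, -51, -95], [0, 0, 0]], [0.6, [1.5, -51, -130], [0, 0, 0]], [0.6, [1.5, -51, -160], [0, 0, 0]], [0.6, [1.5, -51, -185], [0, 0, 0]], [0.6, [1.5, -51, -195], [0, 0, 0]], [0.6, [1.5, -51, -195], [0, 0, 0]]]'

```text
time: 8.75
ee_pos: [0.5243, -0.1844, 0.0824]
tcp_rot: [-179.9, -0.0, 87.0]
wrist_force: [0.2, 0.2, 1.1]
opening: 0.0513
grasp_force: 0.0
```

step_arm --targets '[[0.6, [0, 0, 0], [0, 0, 0]]]'

```text
time: 8.85
ee_pos: [0.5255, -0.1853, 0.0848]
tcp_rot: [179.9, 0.0, 87.0]
wrist_force: [0.4, -0.0, 0.1]
opening: 0.0514
grasp_force: 0.0
```

step_arm --targets '[[0, [-1, -1, -3], [0, 0, 0]], [0, [-1, -1, -3], [0, 0, 0]], [0, [-1, -1, -3], [0, 0, 0]], [0, [-1, -1, -3], [0, 0, 0]], [0, [-1, -1, -3], [0, 0, 0]], [0, [-1, -1, -3], [0, 0, 0]]]' --force 100

```text
time: 9.45
ee_pos: [0.5242, -0.187, 0.0814]
tcp_rot: [179.9, 0.0, 86.9]
wrist_force: [-1.9, 0.2, 6.0]
opening: 0.0149
grasp_force: 98.2
```

step_arm --targets '[[0, [0, 0, 8], [0, 0, 0]], [0, [0, 0, 18], [0, 0, 0]], [0, [0, 0, 30], [0, 0, 0]], [0, [0, 0, 50], [0, 0, 0]], [0, [0, 0, 75], [0, 0, 0]], [0, [0, 0, 100], [0, 0, 0]], [0, [0, 0, 120], [0, 0, 0]], [0, [0, 0, 120], [0, 0, 0]]]'

```text
time: 10.25
ee_pos: [0.525, -0.1872, 0.2042]
tcp_rot: [179.7, 0.1, 86.9]
wrist_force: [0.2, 0.6, -1.9]
opening: 0.0152
grasp_force: 97.7
```

step_arm --targets '[[0, [-5, 45, 0], [0, 0, -0.04]], [0, [-10, 90, 0], [0, 0, -0.08]], [0, [-15, 138, 0], [0, 0, -0.12]], [0, [-20, 186, 0], [0, 0, -0.16]], [0, [-26, 234, 0], [0, 0, -0.2]], [0, [-31, 280, 0], [0, 0, -0.248]], [0, [-36.5, 324.5, 0], [0, 0, -0.248]], [0, [-36.5, 324.5, 0], [0, 0, -0.248]]]'

```text
time: 11.05
ee_pos: [0.4862, 0.142, 0.1995]
tcp_rot: [-179.9, -0.0, 73.0]
wrist_force: [-0.5, -0.9, -1.6]
opening: 0.015
grasp_force: 97.7
```

step_arm --targets '[[0, [0, 0, -15], [0, 0, 0]], [0, [0, 0, -35], [0, 0, 0]], [0, [0, 0, -55], [0, 0, 0]], [0, [0, 0, -66], [0, 0, 0]], [0, [0, 0, -66], [0, 0, 0]], [0, [0, 0, -66], [0, 0, 0]]]'

```text
time: 11.65
ee_pos: [0.4875, 0.1374, 0.1348]
tcp_rot: [180.0, -0.0, 72.7]
wrist_force: [1.2, 0.1, -1.0]
opening: 0.0147
grasp_force: 97.8
```

Run:
```python
from h import *
from workcell import bot
np.set_printoptions(precision=4,suppress=True)
o=bot.get_obs();print({k:np.round(o[k],4) for k in('time','q','ee_pos','tcp_rot','opening','grasp_force','wrist_force')})
c=snap('wrist','w5');t=snap('top','top2');s=snap('scene','scene2')
for n in('w5','top2','scene2'):
    X,P=cloud(load(n))
    m=(P[:,0]>1.8*P[:,1])&(P[:,0]>90)&(P[:,2]<70)&(X[:,2]>.10)&(X[:,2]<.22)&(abs(X[:,0]-.488)<.04)&(abs(X[:,1]-.137)<.05)
    Y=X[m];print(n,len(Y)); 
    if len(Y): print(cv2.minAreaRect(Y[:,:2].astype(np.float32)),Y.min(0),Y.max(0))
a=cv2.resize(c['p'][100:384,60:460,::-1],(400,284)); uv=proj(s,[.488,.137,.08])[0].astype(int)
b=cv2.resize(s['p'][uv[1]-36:uv[1]+35,uv[0]-50:uv[0]+50,::-1],(400,284),interpolation=cv2.INTER_CUBIC)
cv2.imwrite('pics/c5.png',np.hstack([a,b]));print(uv)
```

```text
{'time': np.float64(11.65), 'q': array([ 15.7463,  -1.8231,  -7.5381,  84.2774,  -0.0037, 123.0691]), 'ee_pos': array([0.4875, 0.1374, 0.1348]), 'tcp_rot': array([179.9916,  -0.001 ,  72.6772]), 'opening': np.float64(0.0147), 'grasp_force': np.float64(97.8036), 'wrist_force': array([ 1.2139,  0.1134, -0.9777])}
w5 3815
((0.48888295888900757, 0.13705959916114807), (0.05044875293970108, 0.015914343297481537), 73.18753814697266) [0.4745 0.1116 0.1363] [0.5029 0.1628 0.1718]
top2 0
scene2 43
((0.49305295944213867, 0.1373739242553711), (0.04862318933010101, 0.014745931141078472), 74.03043365478516) [0.4877 0.1135 0.1356] [0.5066 0.1591 0.1706]
[278 170]
```

View pics/c5.png

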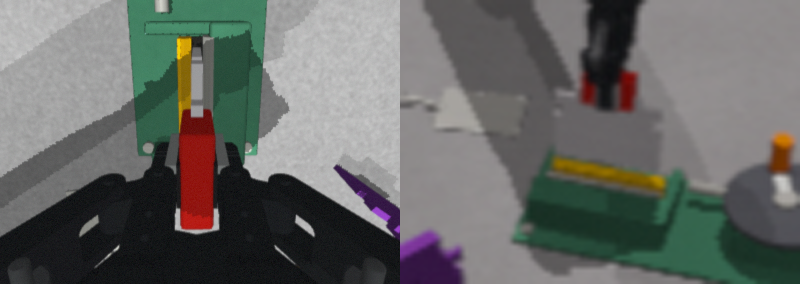

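The left half shows the plate lined up between the yellow lip and the jaw. The right half shows it upright over the slot. The measured grip centre is within 1 mm of the slot centre, so I'm lowering it.

step_arm --targets '[[0, [0, 0, -6], [0, 0, 0]], [0, [0, 0, -12], [0, 0, 0]], [0, [0, 0, -18], [0, 0, 0]], [0, [0, 0, -24], [0, 0, 0]], [0, [0, 0, -30], [0, 0, 0]], [0, [0, 0, -36], [0, 0, 0]], [0, [0, 0, -40], [0, 0, 0]], [0, [0, 0, -40], [0, 0, 0]]]'

```text
time: 12.6
ee_pos: [0.4871, 0.1376, 0.0937]
tcp_rot: [-180.0, 0.0, 72.7]
wrist_force: [-0.3, -0.1, -2.0]
opening: 0.0145
grasp_force: 97.8
```

No contact so far. The bottom edge is at about 27 mm, inside the slot, so I'm continuing to the floor.

step_arm --targets '[[0, [0, 0, -5], [0, 0, 0]], [0, [0, 0, -9], [0, 0, 0]], [0, [0, 0, -12], [0, 0, 0]], [0, [0, 0, -14], [0, 0, 0]], [0, [0, 0, -16], [0, 0, 0]], [0, [0, 0, -17], [0, 0, 0]], [0, [0, 0, -17], [0, 0, 0]]]'

```text
time: 13.3
ee_pos: [0.4878, 0.1379, 0.0793]
tcp_rot: [179.9, -0.1, 72.7]
wrist_force: [-3.9, -1.2, 15.1]
opening: 0.0148
grasp_force: 100.2
```

step_arm --targets '[[0, [0, 0, -1], [0, 0, 0]], [0, [0, 0, -2], [0, 0, 0]], [0, [0, 0, -2], [0, 0, 0]], [0, [0, 0, -2], [0, 0, 0]]]'

```text
time: 13.7
ee_pos: [0.4881, 0.1379, 0.0791]
tcp_rot: [179.8, -0.1, 72.7]
wrist_force: [-8.0, -1.5, 29.4]
opening: 0.0148
grasp_force: 102.3
```

Run:
```python
from h import *
from workcell import bot
np.set_printoptions(precision=4,suppress=True)
o=bot.get_obs();print({k:np.round(o[k],4) for k in('time','ee_pos','tcp_rot','opening','grasp_force','wrist_force')})
snap('wrist','w6');s=snap('scene','scene3')
for n in('w5','w6','scene2','scene3'):
    X,P=cloud(load(n))
    m=(P[:,0]>1.8*P[:,1])&(P[:,0]>90)&(P[:,2]<70)&(X[:,2]>.06)&(X[:,2]<.22)&(abs(X[:,0]-.488)<.04)&(abs(X[:,1]-.137)<.05)
    Y=X[m];h=Y[Y[:,2]>np.percentile(Y[:,2],97)-.004];print(n,len(Y),cv2.minAreaRect(Y[:,:2].astype(np.float32)),'top z',np.median(h[:,2]),np.percentile(Y[:,2],[50,90,98]))
X,P=cloud(load('w6'));k=(P[:,0]>200)&(P[:,1]<140)&(P[:,2]<70)&(X[:,2]>.085)&(X[:,2]<.1)&(X[:,1]>.25);print('knob',k.sum(),X[k].mean(0) if k.any() else 0)
c=load('w6');uv=proj(s,[.488,.137,.08])[0].astype(int)
a=c['p'][100:384,60:460,::-1];b=cv2.resize(s['p'][uv[1]-36:uv[1]+35,uv[0]-50:uv[0]+50,::-1],(400,284),interpolation=cv2.INTER_CUBIC)
cv2.imwrite('pics/c6.png',np.hstack([a,b]))
```

```text
{'time': np.float64(13.7), 'ee_pos': array([0.4881, 0.1379, 0.0791]), 'tcp_rot': array([179.8203,  -0.1211,  72.697 ]), 'opening': np.float64(0.0148), 'grasp_force': np.float64(102.2794), 'wrist_force': array([-8.0303, -1.5383, 29.3801])}
w5 3815 ((0.48888295888900757, 0.13705959916114807), (0.05044875293970108, 0.015914343297481537), 73.18753814697266) top z 0.1696896269198839 [0.1695 0.1704 0.1708]
w6 3828 ((0.48998403549194336, 0.13764117658138275), (0.049960482865571976, 0.01698014885187149), 73.27262115478516) top z 0.11406160159471859 [0.1139 0.1147 0.1152]
scene2 43 ((0.49305295944213867, 0.1373739242553711), (0.04862318933010101, 0.014745931141078472), 74.03043365478516) top z 0.16817241573901626 [0.1531 0.1682 0.1705]
scene3 41 ((0.49183356761932373, 0.13786330819129944), (0.046766337007284164, 0.01431321632117033), 68.72415924072266) top z 0.11270225999009796 [0.0937 0.1127 0.1141]
knob 0 0
```

View pics/c6.png

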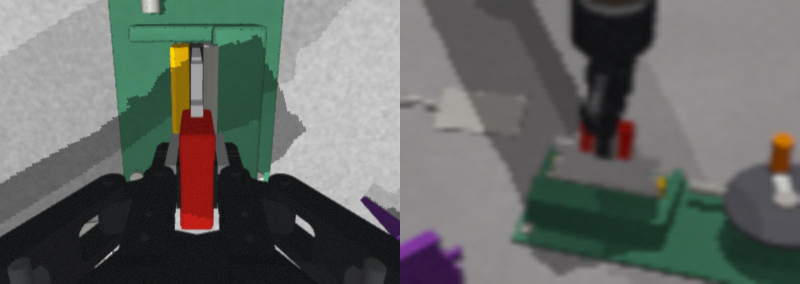

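The grip top stands at 0.114 m, so the plate's bottom edge is at 0.010 m and the floor is on its hard stop. The plate is upright and the grip is firm, so I'm handing in.

```bash
python3 -c "
from workcell import bot
print(bot.job_done())"
```

```text
the job is handed in; nothing more can be done
None
```

I wound the handwheel to its stop (about 6.6 rad) and handed in with the red plate upright behind the open lip. The fingers are holding it with about 100 N and pressing it down onto the slot floor's hard stop with about 29 N; the hand-in gave back no verdict.

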